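# Switch off and lock the potter's wheel

## Task

Turn the speed knob of the table-top potter's wheel fully anticlockwise to its off stop, then take the wooden mallet and, with its head, knock the lock pin all the way down into its collar; the gripper itself must not touch the pin. Then stand the mallet back on the plaster board as you found it, on the flat face of its head with the whole head on the board. Leave the bowl on the wheel and the other things on the table where they are.

Things in the scene. Friction and masses are not known exactly. Their poses are not given: they have to be found in the camera images.
- wheel: Table-top potter's wheel, fixed: grey housing 300 (x) x 420 (y) x 100 mm high. Origin: centre of its underside; x points to its rear (about away from the robot). Wheelhead 196 mm across, top 126 mm up, centred 50 mm along +x. On the flat deck, 100 mm to the front (-x) and 130 mm to either side, stand the knob and the lock pin, one at +y and one at -y (either way round).
- knob (a joint): Angle of the speed knob about its vertical axis, rad: 0 = off (fully anticlockwise seen from above, the end stop), growing clockwise to 4.7. Starts between 1.2 and 2.6.
- knob_grip (a point): On the axis of the black speed knob, at the height to grip (137 mm above the table). Disc 68 mm across, with an upright grip bar 65 mm long and 14 mm wide on it: the bar's top is 7 mm above this point, the disc's top 23 mm below. Turns with the knob: its x axis lies along the bar; at joint 0 it is parallel to the wheel's x. A white line marks the -x half of the bar.
- pin (a joint): Travel of the lock pin, m: 0 = fully up, 0.024 = fully down (its head rests on the collar). It slides vertically, needs about 8 N and stays where it is left. Starts between 0 and 0.006.
- pin_top (a point): Centre of the top face of the steel lock pin's mushroom head (40 mm across, 12 mm thick, on a 24 mm stem). Height above the table 166 mm at joint 0, 142 mm fully down. The dark steel collar below is 48 mm across and its top is 130 mm above the table.
- mallet: Wooden mallet, 0.4 kg. Head: upright cylinder 64 mm across, 90 mm tall, standing on one flat face; dark wooden handle level at mid-height, along the mallet's -x, from the head out to 153 mm from the head's axis, section 22 mm wide x 28 mm high. Origin: centre of the head's lower face; z up.
- mallet_head (a point): Centre of the mallet's head, 45 mm above its lower face.
- mallet_grip (a point): Point in the handle's middle line, 65 mm from the head's axis towards the handle's end (about 33 mm clear of the head), 45 mm above the head's lower face.
- board: White plaster board, fixed, 190 x 190 x 18 mm, where the mallet stands. Origin: centre of its underside on the table.
- bowl: Terracotta bowl standing on the wheelhead, 124 mm across, 50 mm tall, rim 176 mm above the table; origin: centre of its foot. Leave alone.
- jar: Glaze jar, 64 mm across, 85 mm tall; origin: centre of its underside. Leave alone.
- roller: Wooden rolling pin lying on the table, 260 mm long, 50 mm thick; origin at one end, on its axis. Leave alone.
- spatula: Spatula lying on the table, 240 mm long, 20 mm high; origin under its middle. Leave alone.
- mug: Blue mug, 80 mm across, 90 mm tall; origin: centre of its underside. Leave alone.

How it is judged:
On the way, in this order (a step that is already met when the one before it is completed fails the run):
1. the speed knob is at its off stop (within 0.06 rad) (value of joint knob below 0.06 rad), for 0.2 s.
2. the lock pin is down (within 2 mm of the end of its travel), the knob still off, with the mallet's head at the pin (value of joint knob below 0.06 rad and value of joint pin above 0.022 m and distance between mallet_head and pin_top below 0.08 m).
At the end, for the whole second after the job is handed in: Knob within 0.06 rad of its off stop, pin within 2 mm of fully down, and the mallet at rest on the face of its head (handle level within 0.12 rad), the head's centre within 75 mm of the board's middle along each of the board's sides and 55 to 71 mm above the table (value of joint knob below 0.06 rad and value of joint pin above 0.022 m and x of mallet_head in the frame of board between -0.075 and 0.075 m and y of mallet_head in the frame of board between -0.075 and 0.075 m and z of mallet_head in the frame of board between 0.055 and 0.071 m and angle between mallet's own z axis and vertical below 0.12 rad and linear speed of mallet below 0.02 m/s); the robot touches nothing.
It fails at once if the gripper or arm touches the lock pin (contact force between any of the fingers, the arm and pin above 0.5 N).
It fails at once if a bystander is shifted by more than 30 mm (distance of any of bowl, jar, roller, spatula, mug from where it was at the start of the episode above 0.03 m).
It also fails if it takes over 72 s, if anything falls off the work surface, if the arm or the gripper's body presses on something with over 40 N, if the wrist force passes 120 N, or if a joint passes its speed limit or range.

## Robot

A 6-joint arm with a two-finger parallel gripper is mounted at the origin on the work surface. World frame = base frame: x ahead of the robot, y to its left, z up, the work surface at z = 0. Lengths are in m, angles in rad, forces in N, time in s.
With the tool pointing down it reaches from about 0.35 to 0.95 m from the base axis. Payload 17.4 kg.
Tool frame: the origin (TCP) lies at the very end of the fingers, on their centre line; the grasp point (between the pads) lies 19 mm behind it; z points along the fingers, y is the line along which they close (so a half turn about z gives the same grasp; the last joint's range is limited). The gripper opens to 93 mm and grips with 3 to 60 N. Pads are 15 mm wide; open, the fingers measure 128 mm over their backs; the gripper's body (75 mm by 188 mm) begins 65 mm behind the grasp point.
Start: joints at [-1.248, 0.116, 1.442, -0, 1.584, -0.038], TCP at [0.238, -0.632, 0.219] pointing down, gripper open.
Joint ranges: [-2.83, 2.83], [-0.83, 2.19], [0.07, 2.5], [-1.14, 4.28], [0.01, 3], [-2.97, 2.97]. Speed limits (rad/s): [1.89, 1.89, 2.22, 3.14, 3.14, 3.14].

## Interface

Orientations are given as a unit quaternion [w, x, y, z].
In Python, from rig import sensors, eyes, ticket, nets gives the robot as it stands.
- The arm moves only by the shell command python3 -m jog 'ROWS' [FORCE]. ROWS is JSON, a list of rows, each a list of 5 numbers: the opening, from 0 (shut) to 1 (fully open), then the shift along the tool's x, y, z each as a share of 0.04 m, from -1 to 1, then the turn about the tool's z as a share of 4 degrees, from -1 to 1. In form: [[claw, dx, dy, dz, roll], ...]. A call has 1 to 8 rows; each row shifts and turns the commanded pose from where the row before left it, along the tool's axes as they then stand; what a row does not reach is not made up. A row lasts 1/8 s, in which the tool goes at most 62.5 mm and 10.7 degrees, less where a joint would pass 70% of its speed; a pose out of reach is approached as far as the arm can. A call with a number of a shift or a turn outside -1 to 1 is refused whole. A call with a gripper value outside its range is refused whole. The fingers move at their own pace and stop on an object; FORCE is the grip in N (left out, the last holds). Time passes only in rows, so rows that do not move let the fingers close. It gives the time, the measured TCP pose, the force, the opening and the grip force at its end, in the units of the state.
- sensors.state(): the state, without advancing time (a new reading comes with each control period).
- eyes.capture(name): name is "scene" or "side" or "wrist"; returns a dict with "img" (420x560x3 uint8, red, green, blue), "fx", "fy", "cx", "cy" (pixels), "k1" (the pictures are not rectified: a ray, as slopes to the right and down, at radius r is drawn at 1 + k1 r^2 times it, then the intrinsics apply), "rvec" (rotation vector, rad) and "tvec" (3), from world to camera coordinates, as OpenCV has them; the wrist camera has in their place "hand_eye" (4x4, takes a point from camera to tool coordinates, whose origin is the TCP and whose axes are the flange's). Camera axes: x right, y down, z forward; pixel columns grow to the right and rows downward; lengths in m; the calibration is good to about 2 mm. A picture is of the moment at which its call begins: read the wrist's pose just before it. There is no depth.
- ticket.close_job(): hands the job in; it is judged then, once.
Trained networks look in a picture, given as the dict that the camera call returned (one of the last four; its "shot" number tells which), for a name from the list of things; names that differ only in an ending like _2 or _b are one class to them, and where a whole thing is asked for, a point or a joint stands for the part that bears it (a point fixed in the world has none). Each returns a list of dicts, best first, with "confidence" (0 to 1); they miss things now and then, are a little off and sometimes report something else, mostly with a low value. They report only what shows in the picture. A call takes as long as a camera call.
- nets.look_for(name, picture): "point" ([x, y, z] in m, in world coordinates, good to about 4 mm: the middle of the surface that is visible of it).
The state is a dict: "t": time; "joints": joint angles; "dq": joint speeds; "effort": joint torques, N m; "eef_pos": TCP position; "eef_rot": TCP orientation; "contact_force": force on the tool from outside, world axes, zero at the start; "wrist_torque": the same for the moment, N m; "width": opening from 0.0 (shut) to 1.0 (fully open); "grip_force": force on a finger pad.
Only numpy, scipy, OpenCV 4.12 (cv2) and the standard library are available. Lean on these libraries where they do the work, as an engineer would, in place of code of your own. Each camera call takes 0.05 s, during which the arm holds its last target. There are 200 camera calls.

## Working session

There is one attempt and no reset: what is moved stays moved. The work goes in short steps, Python scripts to look and compute and a shell command to move; the robot and the scene stay as the last step left them, time stands still between calls to the robot, and variables do not carry over. Pictures are saved under pics/ and viewed, at most 10 in all, crops included, and the job is handed in when it is done.

```bash
ls; mkdir -p pics
cat > h.py <<'E'
import numpy as np, cv2
from rig import sensors, eyes, ticket, nets
from scipy.spatial.transform import Rotation as R
def save(p,f): cv2.imwrite('pics/'+f, p['img'][:,:,::-1])
def pose(p):
    "camera->world R,t"
    if 'hand_eye' in p:
        s=p['st']; w,x,y,z=s['eef_rot']; M=R.from_quat([x,y,z,w]).as_matrix(); H=np.array(p['hand_eye'])
        return M@H[:3,:3], M@H[:3,3]+np.array(s['eef_pos'])
    Rm=cv2.Rodrigues(np.array(p['rvec'],float))[0]; return Rm.T, -Rm.T@np.array(p['tvec']).ravel()
def shot(n):
    s=sensors.state(); p=eyes.capture(n); p['st']=s; return p
def px2w(p,uv,z):
    d=np.array([(uv[0]-p['cx'])/p['fx'],(uv[1]-p['cy'])/p['fy']]); q=d.copy()
    for _ in range(20): q=d/(1+p['k1']*(q@q))
    Rm,t=pose(p); v=Rm@np.array([q[0],q[1],1]); return t+v*(z-t[2])/v[2]
def w2px(p,X):
    Rm,t=pose(p); c=Rm.T@(np.array(X)-t); q=c[:2]/c[2]; q=q*(1+p['k1']*(q@q)); return q*[p['fx'],p['fy']]+[p['cx'],p['cy']]
E
python3 - <<'E'
from h import *
s=sensors.state();print(s)
for c in ['scene','side']:
    p=shot(c);save(p,c+'0.png')
    for n in ['wheel','knob','knob_grip','pin','mallet','board','bowl','jar','roller','spatula','mug']:
        r=nets.look_for(n,{k:v for k,v in p.items() if k!='st'})
        print(c,n,[(np.round(x['point'],3).tolist(),round(x['confidence'],2)) for x in r[:2]])
E
```

```text
pics
{'t': 0.0, 'joints': array([-1.24778606e+00,  1.16496000e-01,  1.44222867e+00,  1.93130555e-06,
        1.58399806e+00, -3.77608279e-02]), 'dq': array([ 0.00087596,  0.00142456,  0.00106507, -0.00087989,  0.0003733 ,
        0.00136271]), 'effort': array([ 2.07178011e-03, -7.21271682e+01, -6.22590709e+01,  7.80809624e-02,
        2.39241641e-02, -2.56479655e-05]), 'eef_pos': array([ 0.2382287 , -0.63136002,  0.21792115]), 'eef_rot': array([-5.59435922e-04,  9.83774436e-01,  1.79408862e-01, -7.93593703e-05]), 'contact_force': array([ 0.60270253, -0.29630219,  0.02340629]), 'wrist_torque': array([-0.035503  ,  0.01503217, -0.05025229]), 'grip_force': 0.0, 'width': 1.0013608803974186}
scene wheel [([0.681, -0.258, 0.099], 0.7)]
scene knob [([0.567, -0.373, 0.122], 0.68)]
scene knob_grip [([0.568, -0.375, 0.118], 0.93)]
scene pin [([0.52, -0.116, 0.169], 0.74)]
scene mallet [([0.516, 0.365, 0.081], 0.95)]
scene board [([0.553, 0.34, 0.02], 0.76)]
scene bowl [([0.669, -0.218, 0.155], 0.93)]
scene jar [([0.372, -0.203, 0.063], 0.64)]
scene roller [([0.347, -0.425, 0.04], 0.56)]
scene spatula [([0.259, 0.234, 0.004], 0.58)]
scene mug [([0.713, 0.262, 0.06], 0.93)]
side wheel [([0.617, -0.116, 0.1], 0.94), ([0.527, 0.386, 0.018], 0.19)]
side knob [([0.556, -0.361, 0.114], 0.75)]
side knob_grip [([0.551, -0.364, 0.112], 0.83)]
side pin [([0.512, -0.112, 0.164], 0.48)]
side mallet [([0.496, 0.402, 0.077], 0.71)]
side board [([0.525, 0.385, 0.019], 0.6)]
side bowl [([0.69, -0.239, 0.16], 0.69)]
side jar [([0.354, -0.182, 0.063], 0.85)]
side roller [([0.33, -0.401, 0.042], 0.74)]
side spatula [([0.244, 0.248, 0.004], 0.86), ([0.492, 0.402, 0.078], 0.71)]
side mug [([0.713, 0.285, 0.056], 0.59)]
```

View pics/scene0.png

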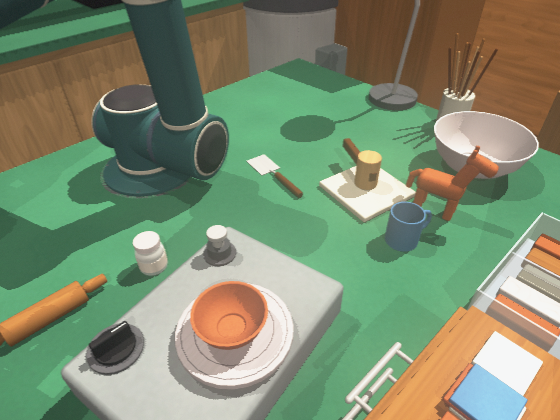

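View pics/side0.png

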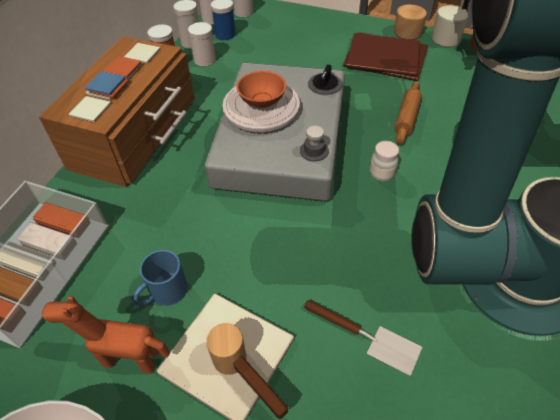

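The scene view shows the knob at about (115,345) and the pin at (218,243). The mallet head is at (368,168) on the board, with its handle towards the robot. In the side view the knob is at (325,80), the pin at (315,143), and the mallet head at (226,345) with its handle end at (282,410). I'll move the wrist camera over the knob.

```bash
python3 -m jog '[[1,1,-0.2,-0.5,0],[1,1,-0.3,-0.5,0],[1,1,-0.3,-0.5,0],[1,1,-0.4,-0.2,0],[1,1,-0.4,0,0],[1,1,-0.4,0,0],[1,1,-0.4,0,0],[1,0.5,-0.4,0,0]]'
python3 - <<'E'
from h import *
p=shot('wrist');save(p,'w1.png');print(np.round(p['hand_eye'],3).tolist(),p['st']['eef_pos'],p['st']['joints'])
for n in ['knob_grip','knob','pin','wheel']:
    r=nets.look_for(n,{k:v for k,v in p.items() if k!='st'})
    print(n,[(np.round(x['point'],3).tolist(),round(x['confidence'],2)) for x in r[:2]])
E
```

```text
t: 2.2
eef_pos: [0.4808, -0.4195, 0.2865]
eef_rot: [-0.0, 0.984, 0.18, 0.0]
contact_force: [-0.2, -0.2, 0.4]
width: 1.0
grip_force: 0.0
[[0.0, -0.957, -0.291, 0.082], [1.0, 0.0, -0.001, 0.001], [0.001, -0.291, 0.957, -0.165], [0.0, 0.0, 0.0, 1.0]] [ 0.4807715  -0.41946258  0.28648194] [-7.57465926e-01  2.61288942e-02  1.42746008e+00  1.89039541e-04
  1.68816582e+00  4.51297349e-01]
knob_grip [([0.564, -0.366, 0.115], 0.86), ([0.34, -0.434, 0.042], 0.43)]
knob [([0.562, -0.376, 0.113], 0.8)]
pin [([0.513, -0.133, 0.157], 0.91)]
wheel [([0.574, -0.274, 0.1], 0.68)]
```

View pics/w1.png

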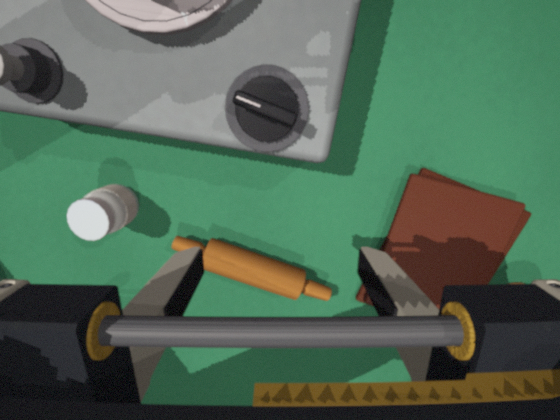

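In the wrist view the bar runs from (235,96) at the white end to (295,122). The housing's front edge runs from (0,110) to (325,160), and the collar is at (35,70).

```bash
cat >> h.py <<'E'
def near(p,z=None): return p
E
python3 - <<'E'
from h import *
import pickle
p=shot('wrist');pickle.dump({k:v for k,v in p.items()},open('w1.pkl','wb'))
f=lambda u,z:np.round(px2w(p,u,z)[:2],4)
a,b=f((235,96),.144),f((296,121),.144);print('bar',a,b,(a+b)/2,np.linalg.norm(a-b),'-x dir',np.arctan2(*(a-b)[::-1]), 'x dir',np.arctan2(*(b-a)[::-1]))
c,d=f((0,111),.1),f((320,160),.1);print('wheel y ang - 90',np.arctan2(*(c-d)[::-1])-np.pi/2)
print('disc',f((268,108),.114),f((226,108),.114),f((310,108),.114))
print('collar',f((36,70),.130))
E
```

```text
bar [ 0.5608 -0.3449] [ 0.5598 -0.4079] [ 0.5603 -0.3764] 0.06300793600809346 -x dir 1.5549246438031066 x dir -1.5866680097866868
wheel y ang - 90 0.2027667562220028
disc [ 0.5621 -0.3767] [ 0.5465 -0.3351] [ 0.5778 -0.4183]
collar [ 0.5167 -0.1449]
```

```bash
python3 -m jog '[[1,0.75,-0.1,0,0],[1,0.75,-0.1,0,0],[1,0.75,-0.1,0,0],[1,0,0,0.2,-1],[1,0,0,0.2,-1],[1,0,0,0.2,-1],[1,0,0,0.2,-1],[1,0,0,0.2,-1]]' >/dev/null
python3 -m jog '[[1,0,0,0.2,-1],[1,0,0,0.2,-1],[1,0,0,0.2,-1],[1,0,0,0.2,-1],[1,0,0,0.2,-1],[1,0,0,0.2,-1],[1,0,0,0.2,-1],[1,0,0,0,-1]]' >/dev/null
python3 -m jog '[[0.7,0,0,0,-1],[0.7,0,0,0,-1],[0.7,0,0,0,-1],[0.7,0,0,0,-1],[0.7,0,0,0,0]]'
python3 - <<'E'
from h import *
p=shot('wrist');save(p,'w2.png');print(p['st']['joints'],R.from_quat(np.roll(p['st']['eef_rot'],-1)).as_matrix()[:,0])
for X in [(.561,-.3765,.144),(.561,-.344,.144),(.561,-.409,.144)]: print(w2px(p,X))
E
```

```text
t: 5.12
eef_pos: [0.5589, -0.3787, 0.1905]
eef_rot: [-0.0, 0.716, 0.698, -0.0]
contact_force: [0.2, -0.2, -0.7]
width: 0.699
grip_force: 0.0
[-6.33296904e-01  1.24850047e-01  1.47731619e+00 -1.21479755e-04
  1.53951032e+00 -6.08622706e-01] [ 2.46678861e-02  9.99695700e-01 -5.16461750e-05]
[282.3122129  229.94188177]
[281.27999919 186.9353361 ]
[283.25693571 269.410987  ]
```

View pics/w2.png

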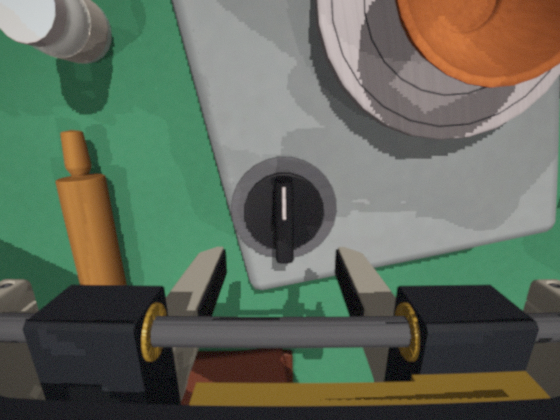

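The bar runs from (283,180) to (285,262) and the black disc is centred near (284,211), so the bar is aligned with the tool. I'll check the centre.

Run:
```python
from h import *
p=shot('wrist')
f=lambda u,z:np.round(px2w(p,u,z)[:2],4)
print('top end',f((283,184),.144),'bot',f((285,262),.144),'line start',f((284,187),.144),'line end',f((284,219),.144))
print('disc z.114',f((284,211),.114),f((244,211),.114),f((324,211),.114),'ring z.1',f((284,207),.1))
print('housing corner',f((257,290),.1),f((178,0),.1),f((553,228),.1),[np.round(w2px(p,(.561,-.3765+d,.114))) for d in(-.034,.034)])
g=p['img'][165:290,284].astype(int).sum(1); print(g[::3])
```

```text
top end [ 0.5624 -0.3418] bot [ 0.5625 -0.4026] line start [ 0.5631 -0.344 ] line end [ 0.5625 -0.3679]
disc z.114 [ 0.5628 -0.3708] [ 0.5296 -0.3699] [ 0.596  -0.3716] ring z.1 [ 0.563  -0.3713]
housing corner [ 0.5353 -0.4532] [ 0.4878 -0.2093] [ 0.8128 -0.3978] [array([283., 255.]), array([281., 177.])]
[279 273 245 165  79  49  94 199 545 556 554 542 565 559 540 576 581 585
 426 112  97 111 121 114 106 130 124 128 127 123 127 130 122 287 333 384
 489 495 495 423 306 240]
```

```bash
python3 -m jog '[[0.7,0.2,0.1,0.5,0],[0.7,0,0,0.5,0],[0.7,0,0,0.5,0],[0.7,0,0,0.25,0],[0.0,0,0,0,0],[0.0,0,0,0,0],[0.0,0,0,0,0],[0.0,0,0,0,0]]' 30
python3 -m jog '[[0.0,0,0,0,0],[0.0,0,0,0,0],[0.0,0,0,0,-0.5],[0.0,0,0,0,-1],[0.0,0,0,0,-1],[0.0,0,0,0,-1]]'
```

```text
t: 6.22
eef_pos: [0.5637, -0.3701, 0.1212]
eef_rot: [0.0, 0.715, 0.699, 0.0]
contact_force: [0.3, 0.1, -0.2]
width: 0.319
grip_force: 0.0
t: 6.98
eef_pos: [0.5615, -0.37, 0.1208]
eef_rot: [-0.002, 0.624, 0.781, -0.001]
contact_force: [-20.3, 3.6, 9.3]
width: 0.146
grip_force: 30.0
```

```bash
python3 -m jog '[[0.0,0,-0.08,0,-1],[0.0,0,0,0,-1],[0.0,0,0,0,-1],[0.0,0,0,0,-1],[0.0,0,0,0,-1],[0.0,0,0,0,-1],[0.0,0,0,0,-1],[0.0,0,0,0,-1]]'
python3 -m jog '[[0.0,0,0,0,-1],[0.0,0,0,0,-1],[0.0,0,0,0,-1],[0.0,0,0,0,-1],[0.0,0,0,0,-1],[0.0,0,0,0,-1],[0.0,0,0,0,-1]]'
python3 -c "
from h import *
s=sensors.state();print(s['wrist_torque'],s['joints'])"
```

```text
t: 7.98
eef_pos: [0.5599, -0.3706, 0.1209]
eef_rot: [-0.001, 0.384, 0.923, -0.0]
contact_force: [-6.8, 0.8, 3.8]
width: 0.147
grip_force: 30.0
t: 8.85
eef_pos: [0.5593, -0.3717, 0.1209]
eef_rot: [-0.001, 0.15, 0.989, -0.001]
contact_force: [-10.5, -5.8, 3.4]
width: 0.147
grip_force: 30.0
[-1.13907205  1.67787117 -0.1078337 ] [-0.62337214  0.15052322  1.56310149 -0.00253855  1.42885241 -1.89286464]
```

```bash
python3 -m jog '[[0.0,0,0,0,-1],[0.0,0,0,0,-1],[0.0,0,0,0,-1],[0.0,0,0,0,-1],[0.0,0,0,0,-1],[0.0,0,0,0,-1],[0.0,0,0,0,-1]]'
python3 -c "
from h import *
s=sensors.state();print(s['wrist_torque'],s['eef_rot'])"
python3 -m jog '[[0.0,0,0,0,-1],[0.0,0,0,0,-1],[0.0,0,0,0,0]]'
python3 -c "
from h import *
s=sensors.state();print(s['wrist_torque'],s['eef_rot'])"
```

```text
t: 9.72
eef_pos: [0.5592, -0.3728, 0.1209]
eef_rot: [-0.001, -0.093, 0.996, -0.002]
contact_force: [-8.2, -15.1, 0.8]
width: 0.148
grip_force: 30.0
[-2.70089837  1.54911314 -0.10576287] [-0.00111106 -0.09343753  0.99562295 -0.00176833]
t: 10.1
eef_pos: [0.5596, -0.3727, 0.1208]
eef_rot: [-0.001, -0.162, 0.987, -0.002]
contact_force: [-5.2, -14.9, -1.0]
width: 0.164
grip_force: 31.5
[-2.52319323  0.84372609 -0.57224859] [-7.71266625e-04 -1.61898562e-01  9.86805760e-01 -1.62884117e-03]
```

```bash
python3 -m jog '[[0.5,0,0,0,0.5],[0.5,0,0,0,0],[0.5,0,0,0,0],[0.5,0,0,-0.6,0],[0.5,0,0,-1,0],[0.5,0,0,-1,0],[0.5,0,0,0,0]]'
python3 - <<'E'
from h import *
p=shot('wrist');print(p['st']['joints'])
for y in (.185,.195,.205,.255):
  c=np.array([.5605,-.371,.144]);u=np.array([np.cos(y),np.sin(y),0])*.033
  print(y,w2px(p,c+u).round(),w2px(p,c-u).round())
cv2.imwrite('pics/w3.png',cv2.resize(p['img'][130:310,180:400],None,fx=3,fy=3)[:,:,::-1])
E
```

```text
t: 10.98
eef_pos: [0.5614, -0.371, 0.2285]
eef_rot: [0.002, -0.145, 0.989, -0.002]
contact_force: [-1.1, -0.5, 0.1]
width: 0.503
grip_force: 0.0
[-6.21953732e-01  1.05679649e-01  1.43693485e+00  1.31484568e-04
  1.59375821e+00 -2.48446776e+00]
0.185 [278. 251.] [286. 178.]
0.195 [278. 251.] [286. 178.]
0.205 [278. 251.] [285. 178.]
0.255 [280. 251.] [283. 178.]
```

View pics/w3.png

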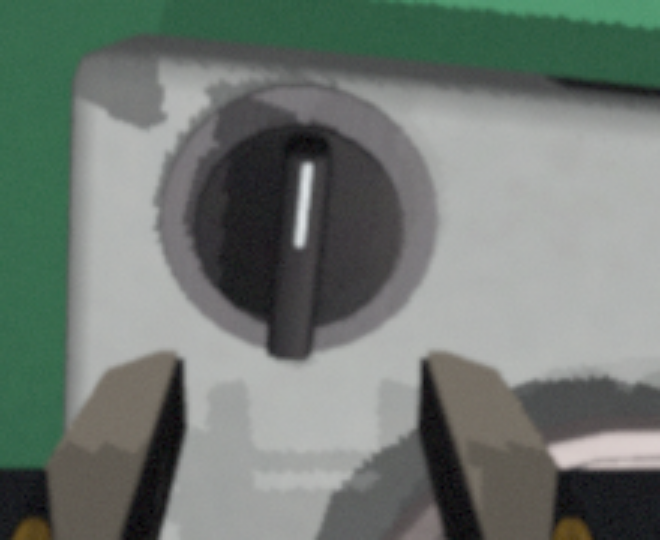

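The white line half points to the front and the bar is parallel to the housing side, at (300,245) in the crop, so the knob is off. Next I'll locate the mallet.

Run:
```python
from h import *
for c,top,end,b in [('scene',(369,157),(347,142),[(321,186),(368,216),(414,190),(366,157)]),('side',(226,333),(278,405),[(222,297),(292,345),(233,415),(160,355)])]:
    p=shot(c);a=px2w(p,top,.108);e=px2w(p,end,.07);print(c,a,e,np.arctan2(*(e-a)[1::-1]),np.linalg.norm((e-a)[:2]))
    B=[px2w(p,q,.018)[:2].round(3) for q in b];print(B,np.mean(B,0),[w2px(p,(.5605-.26*np.sin(.2),-.371+.26*np.cos(.2),z)).round() for z in (.166,.13)])
```

```text
scene [0.51868943 0.37254255 0.108     ] [0.39379023 0.43950315 0.07      ] 2.6494704801956694 0.14171637805149512
[array([0.439, 0.279]), array([0.606, 0.271]), array([0.629, 0.447]), array([0.439, 0.483])] [0.52825 0.37   ] [array([216., 229.]), array([218., 242.])]
side [0.5176724  0.37032047 0.108     ] [0.39472    0.44381963 0.07      ] 2.6028030741102155 0.14324600950162272
[array([0.583, 0.269]), array([0.415, 0.317]), array([0.469, 0.473]), array([0.643, 0.421])] [0.5275 0.37  ] [array([316., 130.]), array([316., 142.])]
```

```bash
python3 -m jog '[[0.8,0,0,-0.2,1],[0.8,0,0,-0.2,1],[0.8,0,0,-0.2,1],[0.8,0,0,-0.2,1],[0.8,0,0,-0.2,1],[0.8,0,0,-0.2,1],[0.8,0,0,-0.2,1],[0.8,0,0,-0.2,1]]' >/dev/null
python3 -m jog '[[0.8,0,0,0,1],[0.8,0,0,0,1],[0.8,0,0,0,1],[0.8,0,0,0,0.5],[0.8,0.73,0.98,0,0],[0.8,0.73,0.98,0,0],[0.8,0.73,0.98,0,0],[0.8,0.73,0.98,0,0]]' 
python3 -m jog '[[0.8,0.73,0.98,0,0],[0.8,0.73,0.98,0,0],[0.8,0.73,0.98,0,0],[0.8,0.73,0.98,0,0],[0.8,0.73,0.98,0,0],[0.8,0.73,0.98,0,0],[0.8,0.73,0.98,0.3,0],[0.8,0.73,0.98,0.5,0]]' 
python3 -m jog '[[0.8,0.73,0.98,0.5,0],[0.8,0.73,0.98,0.5,0],[0.8,0.73,0.98,0.5,0],[0.8,0.73,0.98,0.3,0],[0.8,0,0,0,0]]'
python3 - <<'E'
from h import *
p=shot('wrist');save(p,'w4.png');print(p['st']['joints'])
for X in [(.518,.3715,.108),(.461,.403,.077)]: print(w2px(p,X))
E
```

```text
t: 13.12
eef_pos: [0.5349, -0.1752, 0.2879]
eef_rot: [-0.0, 0.253, 0.967, 0.0]
contact_force: [1.0, 0.1, 0.6]
width: 0.799
grip_force: 0.0
t: 14.12
eef_pos: [0.4849, 0.2127, 0.2562]
eef_rot: [0.0, 0.253, 0.968, 0.0]
contact_force: [0.9, -0.2, -0.2]
width: 0.803
grip_force: 0.0
t: 14.75
eef_pos: [0.4589, 0.407, 0.1821]
eef_rot: [-0.001, 0.251, 0.968, -0.001]
contact_force: [0.4, 0.1, 0.1]
width: 0.798
grip_force: 0.0
[ 6.83696134e-01 -3.17075646e-03  1.62481912e+00  3.76056426e-04
  1.52339410e+00 -3.78687214e-01]
[278.16727922 293.61227066]
[278.09415193 214.10434206]
```

View pics/w4.png

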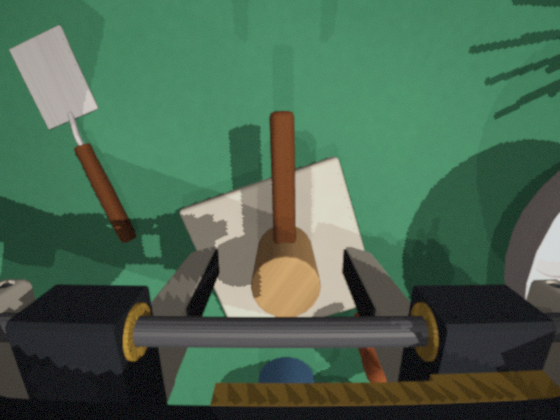

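The handle runs from (282,113) to (285,240) and the head's top centre is at about (286,285).

Run:
```python
from h import *
p=shot('wrist')
f=lambda u,z:px2w(p,u,z)[:2]
e=f((282,113),.077);h=f((286,285),.108);m=f((284,225),.077)
M=R.from_quat(np.roll(p['st']['eef_rot'],-1)).as_matrix()[:2,:2];t=p['st']['eef_pos'][:2]
print(e,h,m,'yaw',np.arctan2(*(e-h)[::-1]),np.arctan2(*(e-m)[::-1]),np.linalg.norm(e-h))
u=(e-h)/np.linalg.norm(e-h)
for d in (.06,.065): g=e-u*(.153-d); print(g,(M.T@(g-t))/.04)
print(np.arctan2(M[1,0],M[0,0]))
```

```text
[0.38493547 0.44859823] [0.5149722  0.38022488] [0.47412049 0.40114324] yaw 2.657518499918404 2.6525991589492617 0.14691652531892968
[0.46725035 0.40531704] [-0.17184119  0.08627526]
[0.46282482 0.40764399] [-0.04688147  0.08310388]
2.632142754344524
```

```bash
python3 -m jog '[[0.8,-0.1,0.1,0.8,-0.3],[0.8,0,0,0.8,0],[0.8,0,0,0.8,0],[0.8,0,0,0.7,0],[0.8,0,0,0.3,0],[0,0,0,0,0],[0,0,0,0,0],[0,0,0,0,0]]' 60
python3 -m jog '[[0,0,0,0,0],[0,0,0,0,0],[0,0,0,0,0],[0,0,0,0,0],[0,0,0,-0.2,0],[0,0,0,-0.5,0],[0,0,0,-1,0],[0,0,0,0,0]]'
python3 - <<'E'
from h import *
s=sensors.state();print(s['wrist_torque'],s['joints'],s['contact_force'])
E
```

```text
t: 15.85
eef_pos: [0.4662, 0.4068, 0.0498]
eef_rot: [0.0, 0.243, 0.97, 0.001]
contact_force: [0.3, 0.4, 1.2]
width: 0.525
grip_force: 0.0
t: 16.85
eef_pos: [0.467, 0.4075, 0.1211]
eef_rot: [0.002, 0.243, 0.97, 0.002]
contact_force: [-0.2, 0.4, -3.9]
width: 0.233
grip_force: 60.0
[0.14647729 0.02539084 0.01989104] [ 6.76320219e-01  3.58046799e-02  1.68565815e+00 -5.98975432e-06
  1.41424853e+00 -4.03581543e-01] [-0.24598086  0.44497809 -3.9173072 ]
```

```bash
python3 -m jog '[[0,0,0,-0.6,0],[0,0,0,-1,0],[0,0,0,-1,0],[0,0,0,-0.8,0],[0,-0.2,-0.4,-0.2,0],[0,-0.5,-0.9,0,0],[0,-0.5,-0.9,0,0],[0,-0.5,-0.9,0,0]]' >/dev/null
python3 -m jog '[[0,-0.5,-0.9,0,0],[0,-0.5,-0.9,0,0],[0,-0.5,-0.9,0,0],[0,-0.5,-0.9,0,0],[0,-0.5,-0.9,0,0],[0,-0.5,-0.9,0,0],[0,-0.5,-0.9,0,0],[0,-0.5,-0.9,0,0]]'
python3 -m jog '[[0,-0.3,-0.6,0,0],[0,0,0,0,0],[0,0,0,0,0]]'
python3 - <<'E'
from h import *
a=shot('side');b=shot('scene');im=np.hstack([cv2.resize(a['img'][40:240,210:410],(400,400)),cv2.resize(b['img'][120:320,120:320],(400,400))]);cv2.imwrite('pics/m5.png',im[:,:,::-1])
for p,o in((a,(210,40)),(b,(120,120))):
  print([((w2px(p,X)-o)*2).round() for X in [(.509,-.116,.166),(.509,-.116,.13)]])
E
```

```text
t: 18.85
eef_pos: [0.4715, -0.0661, 0.2589]
eef_rot: [-0.001, 0.243, 0.97, -0.0]
contact_force: [1.1, 0.6, -4.8]
width: 0.233
grip_force: 60.0
t: 19.23
eef_pos: [0.4713, -0.0911, 0.2596]
eef_rot: [-0.001, 0.243, 0.97, 0.0]
contact_force: [-0.2, 0.7, -3.9]
width: 0.23
grip_force: 60.0
[array([212., 180.]), array([211., 204.])]
[array([192., 217.]), array([196., 243.])]
```

View pics/m5.png

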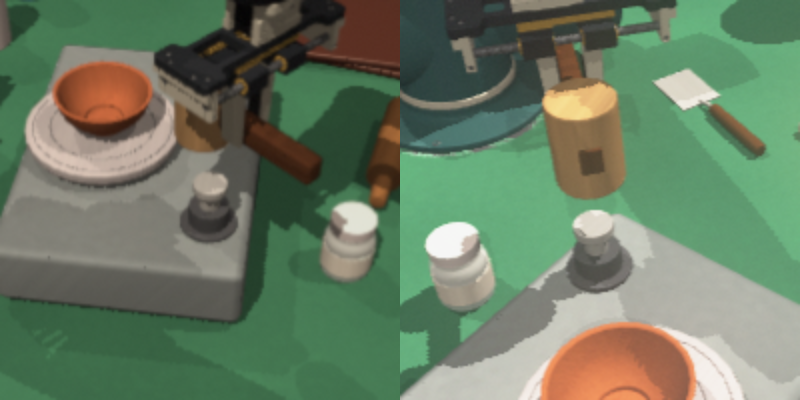

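```bash
python3 -m jog '[[0,0,0,0.4,0],[0,0,0,0.5,0],[0,0,0,0.3,0],[0,0,0,0.15,0],[0,0,0,0.15,0],[0,0,0,0.15,0]]'
python3 -m jog '[[0,0,0,0.1,0],[0,0,0,0.1,0],[0,0,0,0.1,0],[0,0,0,0,0]]'
```

```text
t: 20.08
eef_pos: [0.4721, -0.0912, 0.1946]
eef_rot: [0.0, 0.243, 0.97, 0.0]
contact_force: [0.2, -0.7, -3.8]
width: 0.232
grip_force: 60.0
t: 20.58
eef_pos: [0.472, -0.0912, 0.1823]
eef_rot: [0.0, 0.243, 0.97, -0.0]
contact_force: [1.8, 0.0, -3.6]
width: 0.23
grip_force: 60.0
```

Run:
```python
from h import *
a=shot('side');b=shot('scene');im=np.hstack([cv2.resize(a['img'][70:190,260:380],(400,400)),cv2.resize(b['img'][160:280,160:280],(400,400))]);cv2.imwrite('pics/m6.png',im[:,:,::-1])
print(a['st']['wrist_torque'])
```

```text
[ 0.05593816 -0.21125173  0.05841696]
```

View pics/m6.png

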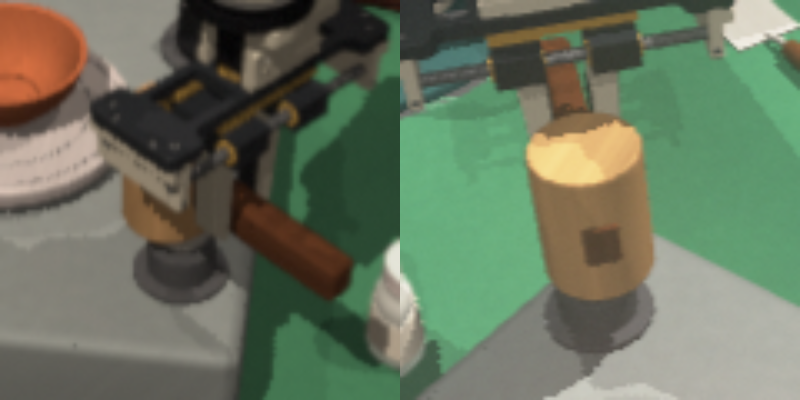

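The head is centred over the collar, with its lower edge at (600,290) in the crop, and there is no contact force yet. I'll keep going down.

```bash
python3 -m jog '[[0,0,0,0.1,0],[0,0,0,0.1,0],[0,0,0,0,0]]'
python3 -m jog '[[0,0,0,0.1,0],[0,0,0,0.1,0],[0,0,0,0,0]]'
```

```text
t: 21.05
eef_pos: [0.4719, -0.0911, 0.1742]
eef_rot: [-0.0, 0.243, 0.97, -0.0]
contact_force: [1.1, 0.0, -3.4]
width: 0.237
grip_force: 60.0
t: 21.42
eef_pos: [0.4725, -0.091, 0.1711]
eef_rot: [0.002, 0.243, 0.97, 0.0]
contact_force: [-19.7, 7.4, 41.8]
width: 0.231
grip_force: 60.0
```

```bash
python3 -m jog '[[0,0,0,-0.2,0],[0,0,0,-0.5,0],[0,0,0,-1,0],[0,0,0,-1,0],[0,0,0,0,0],[0,0,0,0,0]]'
python3 - <<'E'
from h import *
a=shot('side');b=shot('scene');im=np.hstack([cv2.resize(a['img'][70:190,260:380],(400,400)),cv2.resize(b['img'][160:280,160:280],(400,400))]);cv2.imwrite('pics/m7.png',im[:,:,::-1])
for p,o in((a,(260,70)),(b,(160,160))):
  print([((w2px(p,X)-o)*400/120).round() for X in [(.51,-.116,.166),(.51,-.116,.142),(.51,-.116,.13)]])
E
```

```text
t: 22.18
eef_pos: [0.4717, -0.0911, 0.2735]
eef_rot: [-0.001, 0.243, 0.97, 0.0]
contact_force: [-0.2, 0.4, -4.1]
width: 0.231
grip_force: 60.0
[array([186., 200.]), array([184., 226.]), array([184., 239.])]
[array([188., 230.]), array([193., 259.]), array([195., 273.])]
```

View pics/m7.png

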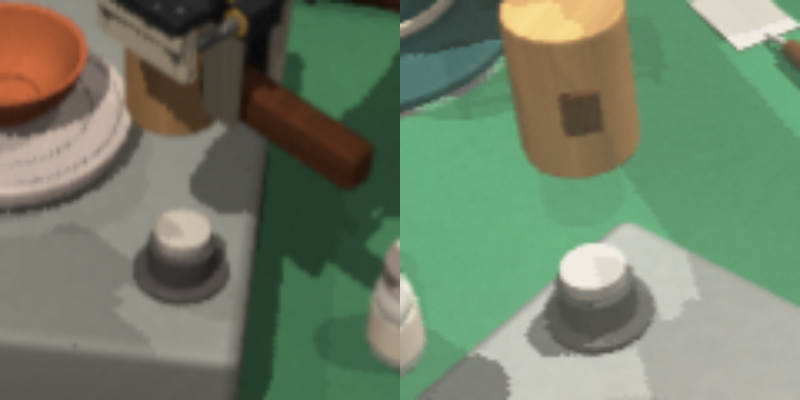

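Pin's top is at (182,225) in the side crop and (593,263) in the scene crop. Both match the fully down height of 142 mm. I'll return the mallet.

```bash
python3 -m jog '[[0,0.3,0.55,0,0],[0,0.5,0.91,0,0],[0,0.5,0.91,0,0],[0,0.5,0.91,0,0],[0,0.5,0.91,0,0],[0,0.5,0.91,0,0],[0,0.5,0.91,0,0],[0,0.5,0.91,0,0]]' >/dev/null
python3 -m jog '[[0,0.5,0.91,0,0],[0,0.5,0.91,0,0],[0,0.5,0.91,0,0],[0,0.5,0.91,0,0],[0,0.2,0.35,0.5,0],[0,0,0,1,0],[0,0,0,1,0],[0,0,0,1,0]]'
python3 -m jog '[[0,0,0,0.8,0],[0,0,0,0.4,0],[0,0,0,0.2,0],[0,0,0,0.1,0],[0,0,0,0,0]]'
python3 -c "
from h import *
s=sensors.state();print(s['wrist_torque'])"
```

```text
t: 24.28
eef_pos: [0.4654, 0.4058, 0.1314]
eef_rot: [-0.001, 0.243, 0.97, -0.001]
contact_force: [-0.7, -0.2, -4.2]
width: 0.225
grip_force: 60.0
t: 24.9
eef_pos: [0.4662, 0.4071, 0.0753]
eef_rot: [0.0, 0.243, 0.97, 0.0]
contact_force: [0.3, -0.7, -3.2]
width: 0.233
grip_force: 60.0
[0.1260077  0.02547479 0.03330831]
```

```bash
python3 -m jog '[[0,0,0,0.3,0],[0,0,0,0.15,0],[0,0,0,0.05,0],[0,0,0,0,0],[0,0,0,0,0]]'
python3 -m jog '[[0,0,0,0.06,0],[0,0,0,0.06,0],[0,0,0,0,0]]'
```

```text
t: 25.52
eef_pos: [0.4661, 0.407, 0.0549]
eef_rot: [0.0, 0.243, 0.97, 0.0]
contact_force: [0.1, 0.1, -3.5]
width: 0.233
grip_force: 60.0
t: 25.9
eef_pos: [0.4659, 0.4068, 0.0496]
eef_rot: [-0.0, 0.243, 0.97, -0.0]
contact_force: [-0.2, 1.2, -4.8]
width: 0.231
grip_force: 60.0
```

```bash
python3 -m jog '[[0,0,0,0.04,0],[0,0,0,0.04,0],[0,0,0,0,0]]'
python3 -m jog '[[0,0,0,0.03,0],[0,0,0,0,0]]'
```

```text
t: 26.28
eef_pos: [0.466, 0.4071, 0.0479]
eef_rot: [0.0, 0.243, 0.97, 0.0]
contact_force: [-6.1, -1.7, 8.7]
width: 0.233
grip_force: 60.0
t: 26.52
eef_pos: [0.466, 0.4073, 0.0478]
eef_rot: [0.0, 0.243, 0.97, 0.0]
contact_force: [-11.0, -5.2, 20.6]
width: 0.232
grip_force: 60.0
```

Contact. I'll back off the preload slightly, release and rise straight up.

```bash
python3 -m jog '[[0,0,0,-0.06,0],[0.4,0,0,0,0],[0.7,0,0,0,0],[0.7,0,0,0,0],[0.7,0,0,0,0],[0.7,0,0,-0.5,0],[0.7,0,0,-1,0],[0.7,0,0,-1,0]]' 10
python3 -m jog '[[0.7,0,0,-1,0],[0.7,0.5,0,-1,0],[0.7,0.5,0,0,0],[0.7,0,0,0,0],[0.7,0,0,0,0]]'
python3 - <<'E'
from h import *
a=shot('side');b=shot('scene');im=np.hstack([cv2.resize(a['img'][220:420,130:330],(400,400)),b['img'][10:410,60:460]]);cv2.imwrite('pics/m8.png',im[:,:,::-1])
for p in (a,b):
  for n in ['mallet','bowl','jar','roller','mug','spatula','knob_grip','pin']:
    r=nets.look_for(n,{k:v for k,v in p.items() if k!='st'})
    print(n,[(np.round(x['point'],3).tolist(),round(x['confidence'],2)) for x in r[:1]])
E
```

```text
t: 27.52
eef_pos: [0.466, 0.4069, 0.1505]
eef_rot: [0.0, 0.243, 0.97, 0.0]
contact_force: [0.3, 0.1, 0.2]
width: 0.697
grip_force: 0.0
t: 28.15
eef_pos: [0.4307, 0.4254, 0.2272]
eef_rot: [-0.0, 0.243, 0.97, -0.001]
contact_force: [-1.0, 0.3, -0.4]
width: 0.699
grip_force: 0.0
mallet [([0.436, 0.422, 0.079], 0.73)]
bowl [([0.692, -0.24, 0.16], 0.77)]
jar []
roller [([0.337, -0.471, 0.044], 0.62)]
mug [([0.711, 0.282, 0.058], 0.63)]
spatula [([0.243, 0.248, 0.002], 0.67)]
knob_grip [([0.553, -0.368, 0.122], 0.87)]
pin []
mallet [([0.518, 0.368, 0.075], 0.7)]
bowl [([0.665, -0.219, 0.158], 0.94)]
jar [([0.373, -0.203, 0.062], 0.75)]
roller [([0.352, -0.426, 0.043], 0.63)]
mug [([0.711, 0.26, 0.06], 0.82)]
spatula [([0.259, 0.231, 0.005], 0.73)]
knob_grip [([0.568, -0.374, 0.115], 0.66)]
pin [([0.517, -0.116, 0.144], 0.57)]
```

View pics/m8.png

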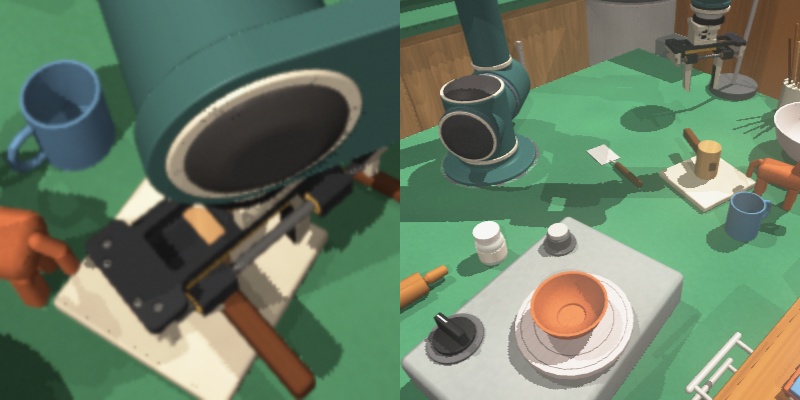

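The mallet stands upright on the board at (708,160) with its handle level. The pin is down at (558,235), the knob is off at (455,335), the bystanders are in place and the gripper is clear.

```bash
python3 -c "
from rig import ticket
print(ticket.close_job())"
```

```text
the job is handed in; nothing more can be done
None
```

I turned the knob to its off stop, knocked the pin fully down with the mallet head, stood the mallet back on the board and handed the job in at about 28 s. The final pictures agree with all of this, but no verdict came back.

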